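# Find and hold the heavy side of a tube rotator's wheel

## Task

First clear the crank's way: take the amber, orange-capped tube out of the well in front of the tube rotator's wheel and stand it fully home in one of the three empty holes of the rack, without disturbing anything else. Then take the red crank handle and turn the wheel round to feel which side of it is heavy (it cannot be seen), bring that heavy side to the very bottom, within about 20 degrees, and finish with the gripper still holding the handle there, motionless.

Things in the scene. Friction and masses are not known exactly. Their poses are not given: they have to be found in the camera images.
- tube_mid (a point): Middle (half-way up, on the axis) of the tube to move: closed cylinder, 16 mm diameter, 100 mm tall, amber with orange cap, about 25 g, tapered foot; z up its axis. It stands 28 mm deep in the rotator's black well (18 mm hole in a 42 mm square block, top 40 mm above the table), foot 12 mm and top 112 mm above the table, and blocks the crank handle's path.
- rotator: Tube rotator, fixed to the bench: white foot plate 10 mm thick, white drive housing 205 mm tall, and in front of it a blue drum wheel, 156 mm across and 40 mm thick, on a level axle 140 mm above the table. Origin on the table below the wheel; x along the axle away from the robot, z up. The tube's well is at (-85, +42) mm. The wheel's front is at x = -10 mm.
- axle (a point): Point on the axle line level with the middle of the crank handle, 75 mm in front of the wheel: centre of the circle, radius 50 mm, on which handle_mid travels. x along the axle into the wheel, y to the left as the robot faces the wheel, z up. handle_mid stands at (0, -50 sin q, 50 cos q) mm in this frame, q being joint wheel.
- wheel (a joint): Angle q of the wheel, rad: 0 with the handle straight above the axle, growing clockwise as the robot faces the wheel (handle to the right at pi/2), unlimited both ways; starts between 1.05 and 2.7. Drag keeps the wheel wherever it is left: about 6 N at the handle, the same at every angle, against the motion. The pull of a hidden weight (4 to 5 N at most, at the handle) adds to it.
- wheel_front (a point): Centre of the front of the sealed wheel; x along the axle, z from the axle towards the crank handle. An off-centre weight sits unseen inside, fixed in the wheel at an angle to the handle that is new every time. Turning is hardest while the heavy side climbs level with the axle, easiest while it sinks level with it, and neither when it is straight down or straight up.
- handle_mid (a point): Middle of the red crank handle: round sleeve, 16 mm diameter, 64 mm long, lying level along the axle's direction, 50 mm from the axle line. It spins freely on its spindle, so it can be pinched from above (fingers closing across it) and led round the whole circle without turning the gripper. Between its far end and the steel crank arm are about 27 mm.
- rack_hole0 (a point): Mouth centre of an empty hole of the aluminium rack (block 94 x 146 x 40 mm, fixed): right end of the front row seen from the robot. Hole 18 mm diameter, 28 mm deep, mouth 40 mm above the table; a tube fully home has its middle 62 mm above the table. y runs along the row, holes 50 mm apart. The back row, 50 mm behind (+x), holds three more tubes of the same size.
- rack_hole1 (a point): The same for the middle hole of the front row.
- rack_hole2 (a point): The same for the left hole of the front row.

How it is judged:
By the outcome, as a careful person would: the job done as asked, in the order asked, and still so for the second after the job is handed in, while the arm keeps its last pose, push and grip.
It also fails if it takes over 72 s, if anything falls off the work surface, if the arm or the gripper's body presses on something with over 40 N, if the wrist force passes 120 N, or if a joint passes its speed limit or range.

## Robot

A 6-joint arm with a two-finger parallel gripper is mounted at the origin on the work surface. World frame = base frame: x ahead of the robot, y to its left, z up, the work surface at z = 0. Lengths are in mm, angles in degrees, forces in N, time in s.
With the tool pointing down it reaches from about 300 to 850 mm from the base axis. Payload 4.2 kg.
Tool frame: the origin (TCP) lies on the centre line of the jaws, within the pads' length; the fingertips stand 14 mm ahead of it and the grasp point (between the pads) lies 5 mm behind it; z points along the fingers, y is the line along which they close (so a half turn about z gives the same grasp; the last joint's range is limited). The gripper opens to 91 mm and grips with 3 to 60 N. Pads are 32 mm wide; open, the fingers measure 118 mm over their backs; the gripper's body (76 mm by 178 mm) begins 60 mm behind the grasp point.
Start: joints at [-69.328, 18.312, 89.639, -0, 72.044, -1.146], TCP at [213.71, -533.825, 227.976] pointing down, gripper open.
Joint ranges: [-177.97, 177.97], [-48.28, 115.42], [12.27, 149.76], [-77.06, 257.06], [2.81, 150.46], [-146.56, 146.56]. Speed limits (degrees/s): [147.25, 147.25, 180, 180, 180, 180].

## Interface

Orientations are given as [roll, pitch, yaw] about the fixed x, y, z axes, in that order (R = Rz(yaw) Ry(pitch) Rx(roll)).
In Python, from workcell import env gives the robot as it stands.
- The arm moves only by the tool arm_command, never from a script. Its argument "motion" is a list of rows, each an object with "offset": the shift along the tool's x, y, z in m, a list of three; "spin": the turn about the tool's z in rad. In form: [{"offset": [tx, ty, tz], "spin": spin}, ...]. A call has 1 to 5 rows; each row shifts and turns the commanded pose from where the row before left it, along the tool's axes as they then stand; what a row does not reach is not made up. A row lasts 1/8 s, in which the tool goes at most 62.5 mm and 10.7 degrees, less where a joint would pass 70% of its speed; a pose out of reach is approached as far as the arm can. A call with a gripper value outside its range is refused whole. "jaw" is the finger opening in m, from 0 to 0.0912, set as the call begins (left out, the last holds). The fingers move at their own pace and stop on an object; "newtons" is the grip in N (left out, the last holds). Time passes only in rows, so rows that do not move let the fingers close. It gives the time, the measured TCP pose, the force, the opening and the grip force at its end, in the units of the state.
- env.state(): the state, without advancing time (a new reading comes with each control period).
- env.grab_frame(name): name is "scene" or "top" or "wrist"; returns (picture, depth): 384x512x3 uint8, blue, green, red; 384x512 float32, mm along the optical axis (not along the pixel's ray), 0 where there is no reading.
- env.camera_model(name): a dict with "fx", "fy", "cx", "cy" (pixels), "eye" and "rotation" of the camera in the world; the wrist camera has in their place "hand_eye" (4x4, takes a point from camera to tool coordinates, whose origin is the TCP and whose axes are the flange's). Camera axes: x right, y down, z forward; pixel columns grow to the right and rows downward; lengths in mm; the calibration is good to about 2 mm. A picture is of the moment at which its call begins: read the wrist's pose just before it. camera_model takes no time and is no camera call.
- env.job_done(): hands the job in; it is judged then, once.
Trained networks look in the newest picture that a camera, given by its name, has taken for a name from the list of things; names that differ only in an ending like _2 or _b are one class to them, and where a whole thing is asked for, a point or a joint stands for the part that bears it (a point fixed in the world has none). Each returns a list of dicts, best first, with "score" (0 to 1); they miss things now and then, are a little off and sometimes report something else, mostly with a low value. They report only what shows in the picture. A call takes as long as a camera call.
- env.boxes_of(camera, target): "bbox" ([left, top, right, bottom] in pixels, round what is visible of it).
- env.pinpoint(camera, target): "location" ([column, row] in pixels: a listed point, or the origin of a listed thing).
The state is a dict: "time_s": time; "qpos": joint angles; "qvel": joint speeds; "effort": joint torques, N m; "ee_pos": TCP position; "ee_rot": TCP orientation; "force": force on the tool from outside, world axes, zero at the start; "torque": the same for the moment, N m; "gripper_width": finger opening in mm; "gripper_force": force on a finger pad.
Only numpy, scipy, OpenCV 4.12 (cv2) and the standard library are available. Lean on these libraries where they do the work, as an engineer would, in place of code of your own. Each camera call takes 0.05 s, during which the arm holds its last target. There are 200 camera calls.

## Working session

There is one attempt and no reset: what is moved stays moved. The work goes in short steps, Python scripts to look and compute and a tool call to move; the robot and the scene stay as the last step left them, time stands still between calls to the robot, and variables do not carry over. Pictures are saved under pics/ and viewed, at most 10 in all, crops included, and the job is handed in when it is done.

Besides the shell and the picture viewer there is one more tool, called by a JSON object that holds its "fn" and its "kwargs", one argument or row to a line. arm_command: Moves the arm, as the interface text tells. Its arguments: {"type":"object","properties":{"motion":{"type":"array"},"jaw":{"type":"number"},"newtons":{"type":"number"}},"required":["motion"]}

```bash
mkdir -p pics; ls
cat > h.py <<'E'
import numpy as np, cv2
from workcell import env
from scipy.spatial.transform import Rotation as Ro
def pt(cam,uv,d,z=None):
    m=env.camera_model(cam)
    r=np.array([(uv[0]-m['cx'])/m['fx'],(uv[1]-m['cy'])/m['fy'],1.])
    R=np.array(m['rotation']);e=np.array(m['eye'])
    if z is not None:
        w=R@r; return e+w*(z-e[2])/w[2]
    return e+R@(r*d)
E
python3 - <<'E'
from h import *
s=env.state();print(s)
for c in ['scene','top']:
    im,d=env.grab_frame(c);cv2.imwrite(f'pics/{c}0.png',im);np.save(f'{c}0.npy',d)
    m=env.camera_model(c);print(c,m)
    for t in ['tube_mid','axle','wheel_front','handle_mid','rack_hole0','rack_hole1','rack_hole2','rotator']:
        for k in env.pinpoint(c,t)[:2]:
            u=k['location'];dd=d[int(np.clip(round(u[1]),0,383)),int(np.clip(round(u[0]),0,511))]
            print(c,t,round(k['score'],2),np.round(u,1),dd,np.round(pt(c,u,dd),1))
E
```

```text
pics
{'time_s': 0.0, 'qpos': array([-6.93265267e+01,  1.83508306e+01,  8.97066258e+01,  9.59415024e-05,
        7.20428294e+01, -1.14765802e+00]), 'qvel': array([ 0.02261159,  0.06584535,  0.02599379,  0.016916  , -0.10702367,
        0.15056478]), 'effort': array([ 2.00866552e-04, -4.12466455e+01, -2.31970453e+01,  7.28727831e-02,
        4.57309652e-02, -1.70230164e-04]), 'ee_pos': array([ 213.5492495 , -533.35845671,  227.12688888]), 'ee_rot': array([-1.79899736e+02, -2.09982914e-03,  2.18210998e+01]), 'force': array([ 0.39533533, -0.71813248, -0.74173469]), 'torque': array([0.02296671, 0.04876158, 0.00170666]), 'gripper_force': 0.0, 'gripper_width': 91.06508375343518}
scene {'fx': 481.6931077964346, 'fy': 481.6931077964346, 'cx': 261.82330089884334, 'cy': 191.0453439458234, 'eye': array([1094.39083051,  117.38652374,  835.41259129]), 'rotation': array([-140.8466701 ,   -0.81376168,   96.94931537])}
scene tube_mid 0.79 [181.3 209.9] 946.6446 [115129.5 114152.5 114870.5]
scene axle 0.58 [158.1 179.3] 1096.1112 [140626.9 139649.9 140367.9]
scene wheel_front 0.58 [154.8 253.6] 810.60
[... 1016 characters left out ...]
7472 [-136177.4 -136535.8 -135570.6]
top wheel_front 0.81 [357.2 165.6] 902.75696 [-120642.  -121000.5 -120035.2]
top handle_mid 0.64 [374.8 203.2] 908.55414 [-128238.2 -128596.7 -127631.4]
top rack_hole0 0.91 [236.6 214.2] 1023.3873 [-83839.1 -84197.6 -83232.4]
top rack_hole0 0.91 [215.6 217.1] 1029.5814 [-75074.1 -75432.6 -74467.4]
top rack_hole1 0.91 [236.6 214.2] 1023.3873 [-83839.1 -84197.6 -83232.4]
top rack_hole1 0.91 [215.6 217.1] 1029.5814 [-75074.1 -75432.6 -74467.4]
top rack_hole2 0.91 [236.6 214.2] 1023.3873 [-83839.1 -84197.6 -83232.4]
top rack_hole2 0.91 [215.6 217.1] 1029.5814 [-75074.1 -75432.6 -74467.4]
top rotator 0.71 [348.  174.4] 1043.0905 [-135337.9 -135696.4 -134731.1]
```

```bash
sed -i "s/R=np.array(m\['rotation'\])/R=Ro.from_euler('xyz',m['rotation'],degrees=True).as_matrix()/" h.py
python3 - <<'E'
from h import *
for c in ['scene','top']:
    d=np.load(f'{c}0.npy')
    for t in ['tube_mid','axle','wheel_front','handle_mid','rack_hole0','rotator']:
        for k in env.pinpoint(c,t)[:3]:
            u=k['location'];dd=d[int(np.clip(round(u[1]),0,383)),int(np.clip(round(u[0]),0,511))]
            z={'tube_mid':62,'rack_hole0':40,'wheel_front':140,'axle':140,'rotator':0}.get(t)
            print(c,t,round(k['score'],2),np.round(u,1),np.round(pt(c,u,dd),1), z and np.round(pt(c,u,dd,z),1))
a=cv2.imread('pics/scene0.png');b=cv2.imread('pics/top0.png')
cv2.imwrite('pics/m0.png',np.vstack([a[80:370],b[60:330]]));
E
```

```text
scene tube_mid 0.79 [181.3 209.9] [547.4 -97.8  75.8] [ 537.5 -101.7   62. ]
scene axle 0.58 [158.1 179.3] [ 413.9 -191.4   -1. ] [ 528.6 -139.3  140. ]
scene wheel_front 0.58 [154.8 253.6] [ 688.  -103.6  137.9] [ 689.2 -102.9  140. ]
scene handle_mid 0.62 [135.9 180.8] [ 530.5 -183.6  130.8] None
scene rack_hole0 0.87 [300.1 214.5] [554.5 133.9 111.4] [501.3 135.6  40. ]
scene rack_hole0 0.71 [348.2 220.8] [489.3 236.8  19.8] [504.3 233.9  40. ]
scene rack_hole0 0.56 [324.5 217.3] [553.  179.7 108.7] [501.8 185.6  40. ]
scene rotator 0.79 [154.  254.1] [ 691.8 -103.2  142.5] 0
top tube_mid 0.64 [330.1 196.4] [540.5 -88.8 103.1] [545.2 -96.   62. ]
top tube_mid 0.54 [355.5 163.9] [ 600.4 -132.1  185.8] [ 624.4 -162.2   62. ]
top axle 0.8 [351.8 195.2] [ 552.8 -161.    10.4] [ 537.9 -131.1  140. ]
top wheel_front 0.81 [357.2 165.6] [ 603.  -143.9  151.9] [ 605.3 -146.9  140. ]
top handle_mid 0.64 [374.8 203.2] [ 519.1 -183.   135.2] None
top rack_hole0 0.91 [236.6 214.2] [510.  135.7  19.9] [508.5 134.5  40. ]
top rack_hole0 0.91 [215.6 217.1] [504.3 189.9  13.2] [502.5 186.9  40. ]
top rack_hole0 0.76 [196.7 219. ] [500.6 238.3  12.6] [498.9 234.   40. ]
top rotator 0.71 [348.  174.4] [ 607.1 -153.9   10.9] 0
```

View pics/m0.png

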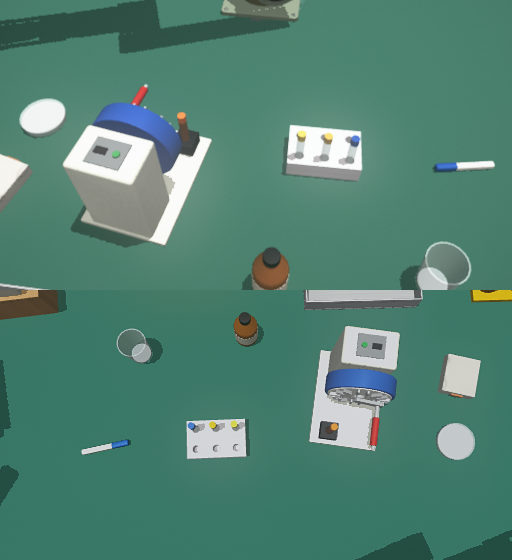

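Run:
```python
from h import *
def cloud(c):
    d=np.load(f'{c}0.npy');m=env.camera_model(c)
    v,u=np.mgrid[:384,:512]
    r=np.stack([(u-m['cx'])/m['fx'],(v-m['cy'])/m['fy'],np.ones(u.shape)],-1)*d[...,None]
    P=r@Ro.from_euler('xyz',m['rotation'],degrees=True).as_matrix().T+m['eye']
    return P,cv2.cvtColor(cv2.imread(f'pics/{c}0.png'),cv2.COLOR_BGR2HSV),d
for c in ['scene','top']:
    P,H,d=cloud(c)
    x,y,z=P[...,0],P[...,1],P[...,2]
    roi=(x>420)&(x<800)&(y>-300)&(y<0)&(d>0)
    h,s,v=[H[...,i].astype(int) for i in range(3)]
    red=roi&((h<5)|(h>174))&(s>170)&(v>80)&(z>80); 
    p=P[red]; med=np.median(p,0);p=p[np.linalg.norm(p-med,axis=1)<50]
    U,S,V=np.linalg.svd(p-p.mean(0)); t=(p-p.mean(0))@V[0]
    mid=p.mean(0)+V[0]*(np.percentile(t,1)+np.percentile(t,99))/2
    print(c,'handle n',len(p),'mid',mid.round(1),'dir',V[0].round(3),'len',np.ptp(t).round(1),'yaw',np.degrees(np.arctan(V[0][1]/V[0][0])).round(1),'zmax',p[:,2].max())
    org=roi&(h>4)&(h<20)&(s>140)&(v>60)&(z>60)
    p=P[org];print('orange',len(p),np.median(p,0).round(1),p.min(0).round(1),p.max(0).round(1), 'top',p[p[:,2]>108].mean(0).round(1),(p[:,2]>108).sum())
    blu=roi&(h>100)&(h<125)&(s>150)&(z>60)&(z<225)
    p=P[blu];print('blue',len(p),np.percentile(p,[2,50,98],axis=0).round(1))
    # housing top
    ht=roi&(abs(z-205)<6)&(s<80); 
    r=cv2.minAreaRect(P[ht][:,:2].astype(np.float32));print('housing top',ht.sum(),np.round(r[0],1),np.round(r[1],1),r[2],np.median(z[ht]))
    pl=roi&(abs(z-10)<5)&(s<80)
    r=cv2.minAreaRect(P[pl][:,:2].astype(np.float32));print('plate',np.round(r[0],1),np.round(r[1],1),r[2],np.median(z[pl]))
    rk=(x>420)&(x<640)&(y>80)&(y<300)&(abs(z-40)<5)&(s<80)
    r=cv2.minAreaRect(P[rk][:,:2].astype(np.float32));print('rack',np.round(r[0],1),np.round(r[1],1),r[2],np.median(z[rk]))
    tb=(x>420)&(x<900)&(y>300)&(y<500)&(z<30)&(z>-30);print('table z',np.median(z[tb]))
```

```text
scene handle n 42 mid [ 507.6 -180.3  131.8] dir [ 0.972 -0.236  0.023] len 23.7 yaw -13.6 zmax 134.26615829859998
orange 41 [540.4 -95.6 111.7] [ 533.  -102.6  108.7] [547.9 -89.2 114.6] top [540.3 -95.9 111.8] 41
blue 1210 [[ 607.1 -200.4  186.2]
 [ 628.3 -137.   212.2]
 [ 648.2  -90.9  218.8]]
housing top 3386 [ 669.8 -160.2] [120.  145.4] 80.86383819580078 205.22188503839266
plate [ 622.3 -152.2] [171.  246.9] 80.32715606689453 9.661453205605085
rack [525.4 185.6] [ 98.6 146.8] 0.3619999885559082 39.45734058898495
table z -0.3584736654865992
top handle n 62 mid [ 523.6 -185.   133.1] dir [-0.973  0.228 -0.026] len 60.6 yaw -13.2 zmax 137.20526717781854
orange 37 [539.5 -95.9 113.8] [ 532.8 -102.6  110.9] [547.4 -89.  117.9] top [539.1 -95.5 113.8] 37
blue 1170 [[ 602.4 -215.8  173.4]
 [ 626.8 -141.7  211.2]
 [ 651.   -83.2  220.7]]
housing top 2130 [ 668.8 -160.2] [120.1 145. ] 81.212890625 206.66384450297102
plate [ 635.5 -167.8] [196.9 278.4] 80.79991912841797 11.410511126621714
rack [524.8 185.9] [ 94.2 145.6] 0.9801097512245178 41.34074733090722
table z 1.332526518963732
```

```bash
cat >> h.py <<'E'
def plan(target,yaw,n,ds=None):
    s=env.state();p=np.array(s['ee_pos']);y=s['ee_rot'][2];d=(np.array(target)-p)
    sp=np.radians(y-yaw)   # +spin lowers yaw
    print('from',p.round(1),s['ee_rot'].round(2),'force',s['force'].round(1),'t',round(s['time_s'],2))
    for i in range(n):
        yi=y-np.degrees(sp)*i/n
        R=Ro.from_euler('xyz',[180,0,yi],degrees=True).as_matrix()
        print(np.round(R.T@d/n/1000,4).tolist(),round(sp/n,4))
E
python3 - <<'E'
from h import *
plan([539.7,-95.7,228],-9.5,10)
E
```

```text
from [ 213.7 -533.8  228. ] [180.    -0.    21.82] force [ 0.2 -0.3 -0.5] t 1.5
[0.0465, -0.0286, -0.0] 0.0547
[0.0449, -0.0311, -0.0] 0.0547
[0.0432, -0.0335, -0.0] 0.0547
[0.0413, -0.0358, -0.0] 0.0547
[0.0392, -0.038, -0.0] 0.0547
[0.0371, -0.0401, -0.0] 0.0547
[0.0349, -0.042, -0.0] 0.0547
[0.0325, -0.0439, -0.0] 0.0547
[0.0301, -0.0456, -0.0] 0.0547
[0.0275, -0.0472, -0.0] 0.0547
```

{"fn": "arm_command", "kwargs": {
  "motion": [
    {"offset":[0.0465,-0.0286,0],"spin":0.0547},
    {"offset":[0.0449,-0.0311,0],"spin":0.0547},
    {"offset":[0.0432,-0.0335,0],"spin":0.0547},
    {"offset":[0.0413,-0.0358,0],"spin":0.0547},
    {"offset":[0.0392,-0.038,0],"spin":0.0547}
  ],
  "jaw": 0.05
}}

```text
time_s: 2.12
ee_pos: [377.5, -313.2, 228.2]
ee_rot: [180.0, -0.0, 6.0]
force: [1.4, -0.2, 0.2]
gripper_width: 50.1
gripper_force: 0.0
```

{"fn": "arm_command", "kwargs": {
  "motion": [
    {"offset":[0.0371,-0.0401,0],"spin":0.0547},
    {"offset":[0.0349,-0.042,0],"spin":0.0547},
    {"offset":[0.0325,-0.0439,0],"spin":0.0547},
    {"offset":[0.0301,-0.0456,0],"spin":0.0547},
    {"offset":[0.0275,-0.0472,0],"spin":0.0547}
  ]
}}

```text
time_s: 2.75
ee_pos: [540.7, -94.0, 228.1]
ee_rot: [180.0, -0.0, -9.6]
force: [0.4, 0.1, 1.0]
gripper_width: 49.9
gripper_force: 0.0
```

{"fn": "arm_command", "kwargs": {
  "motion": [
    {"offset":[0,0,0],"spin":0},
    {"offset":[0,0,0],"spin":0}
  ]
}}

```text
time_s: 3.0
ee_pos: [539.3, -95.6, 227.8]
ee_rot: [180.0, 0.0, -9.5]
force: [-0.4, 0.2, 0.3]
gripper_width: 49.9
gripper_force: 0.0
```

```bash
cat >> h.py <<'E'
def wrist(name):
    s=env.state();im,d=env.grab_frame('wrist');cv2.imwrite(f'pics/{name}.png',im)
    m=env.camera_model('wrist');v,u=np.mgrid[:384,:512]
    r=np.stack([(u-m['cx'])/m['fx'],(v-m['cy'])/m['fy'],np.ones(u.shape)],-1)*d[...,None]
    T=np.array(m['hand_eye']);R=Ro.from_euler('xyz',s['ee_rot'],degrees=True).as_matrix()
    P=(r@T[:3,:3].T+T[:3,3])@R.T+s['ee_pos']
    return s,cv2.cvtColor(im,cv2.COLOR_BGR2HSV).astype(int),P,d
def mask(P,H,d,hs,sv,box):
    x,y,z=P[...,0],P[...,1],P[...,2];b=box
    hh=(H[...,0]>=hs[0])&(H[...,0]<=hs[1])
    if hs[0]<0: hh=(H[...,0]<=hs[1])|(H[...,0]>=180+hs[0])
    return (d>0)&hh&(H[...,1]>=sv)&(x>b[0])&(x<b[1])&(y>b[2])&(y<b[3])&(z>b[4])&(z<b[5])
E
python3 - <<'E'
from h import *
s,H,P,d=wrist('w1')
print(s['ee_pos'],s['ee_rot'],env.camera_model('wrist')['hand_eye'])
m=mask(P,H,d,(4,20),140,(480,600,-150,-40,60,130));p=P[m]
print(len(p),p.mean(0),p.min(0),p.max(0))
t=p[p[:,2]>p[:,2].max()-6];print(t.mean(0),cv2.minEnclosingCircle(t[:,:2].astype(np.float32)))
m=mask(P,H,d,(-5,4),150,(420,600,-260,-140,60,180));p=P[m];print(len(p))
if len(p)>20: print(cv2.fitLine(p.astype(np.float32),cv2.DIST_HUBER,0,.01,.01).ravel(),p.min(0),p.max(0))
E
```

```text
[539.33885938 -95.62576121 227.75064867] [ 1.79965192e+02  4.33497438e-02 -9.47278814e+00] [[-7.95460122e-04 -9.57660704e-01 -2.87898146e-01  8.21808642e+01]
 [ 9.99999652e-01 -8.33818715e-04  1.06133782e-05  2.52047135e-01]
 [-2.50218877e-04 -2.87898037e-01  9.57661035e-01 -1.57482163e+02]
 [ 0.00000000e+00  0.00000000e+00  0.00000000e+00  1.00000000e+00]]
491 [542.70660083 -96.7776353  101.9190641 ] [ 531.9910611  -104.25853617   60.28174527] [548.22346023 -88.69065685 114.99279256]
[540.32320645 -96.37518784 112.58000906] ((540.025390625, -96.5459976196289), 8.130006790161133)
1529
[ 9.8230505e-01 -1.8714637e-01  7.2807698e-03  5.2692706e+02
 -1.8287944e+02  1.3204669e+02] [ 493.25410634 -196.17110653  124.28715249] [ 557.85051115 -171.79354237  134.79001807]
```

View pics/w1.png

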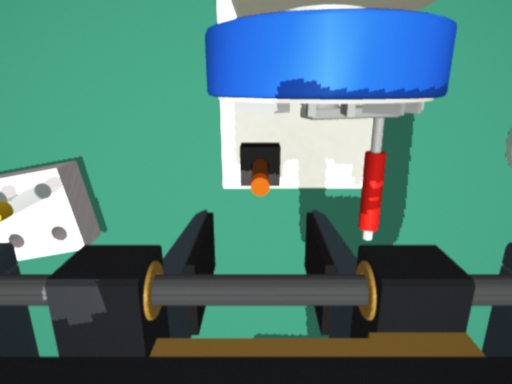

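{"fn": "arm_command", "kwargs": {
  "motion": [
    {"offset":[0.0008,0.0007,0.035],"spin":0},
    {"offset":[0,0,0.045],"spin":0},
    {"offset":[0,0,0.035],"spin":0},
    {"offset":[0,0,0.025],"spin":0},
    {"offset":[0,0,0],"spin":0}
  ],
  "jaw": 0.05
}}

```text
time_s: 3.68
ee_pos: [538.3, -97.3, 86.5]
ee_rot: [180.0, 0.3, -9.6]
force: [-0.2, -0.2, 1.0]
gripper_width: 50.0
gripper_force: 0.0
```

{"fn": "arm_command", "kwargs": {
  "motion": [
    {"offset":[0,0,0],"spin":0},
    {"offset":[0,0,0],"spin":0},
    {"offset":[0,0,0],"spin":0},
    {"offset":[0,0,0],"spin":0},
    {"offset":[0,0,0],"spin":0}
  ],
  "jaw": 0.005,
  "newtons": 15
}}

```text
time_s: 4.3
ee_pos: [540.8, -96.3, 88.5]
ee_rot: [180.0, -0.1, -9.5]
force: [-0.8, 0.3, 4.2]
gripper_width: 15.6
gripper_force: 15.0
```

{"fn": "arm_command", "kwargs": {
  "motion": [
    {"offset":[0,0,-0.01],"spin":0},
    {"offset":[0,0,-0.02],"spin":0},
    {"offset":[0,0,-0.03],"spin":0},
    {"offset":[0,0,-0.03],"spin":0},
    {"offset":[0,0,0],"spin":0}
  ]
}}

```text
time_s: 4.92
ee_pos: [541.8, -96.6, 180.5]
ee_rot: [180.0, -0.3, -9.5]
force: [0.3, -0.4, -0.5]
gripper_width: 15.6
gripper_force: 15.0
```

Run:
```python
from h import *
s,H,P,d=wrist('w2')
m=mask(P,H,d,(0,24),100,(500,580,-140,-60,60,230));p=P[m];print(len(p),p.mean(0),p.min(0),p.max(0))
plan([501,186,178],0,6)
```

```text
2077 [547.04071665 -97.66511805 174.80426106] [ 539.44263387 -105.57718879  110.54163392] [549.49480933 -88.91120388 210.30565935]
from [540.7 -96.4 178.7] [ 1.7999e+02 -1.1000e-01 -9.5200e+00] force [-0.5 -0.4 -0.9] t 4.97
[-0.0143, -0.0453, 0.0001] -0.0277
[-0.013, -0.0457, 0.0001] -0.0277
[-0.0118, -0.046, 0.0001] -0.0277
[-0.0105, -0.0464, 0.0001] -0.0277
[-0.0092, -0.0466, 0.0001] -0.0277
[-0.0079, -0.0469, 0.0001] -0.0277
```

{"fn": "arm_command", "kwargs": {
  "motion": [
    {"offset":[-0.0143,-0.0453,0],"spin":-0.0277},
    {"offset":[-0.013,-0.0457,0],"spin":-0.0277},
    {"offset":[-0.0118,-0.046,0],"spin":-0.0277},
    {"offset":[-0.0105,-0.0464,0],"spin":-0.0277},
    {"offset":[-0.0092,-0.0466,0],"spin":-0.0277}
  ]
}}

```text
time_s: 5.6
ee_pos: [506.0, 140.2, 176.4]
ee_rot: [179.9, 0.2, -1.5]
force: [0.6, -0.3, -0.2]
gripper_width: 15.6
gripper_force: 15.0
```

{"fn": "arm_command", "kwargs": {
  "motion": [
    {"offset":[-0.0079,-0.0469,0],"spin":-0.0277},
    {"offset":[0,0,0],"spin":0},
    {"offset":[0,0,0],"spin":0},
    {"offset":[0,0,0],"spin":0}
  ]
}}

```text
time_s: 6.1
ee_pos: [500.6, 184.8, 177.4]
ee_rot: [180.0, 0.1, -0.1]
force: [0.5, 0.0, -0.1]
gripper_width: 15.4
gripper_force: 15.0
```

Run:
```python
from h import *
s,H,P,d=wrist('w3');print(s['ee_pos'],s['ee_rot'])
for t in ['rack_hole0']:
  for k in env.pinpoint('wrist',t)[:4]:
    u=k['location'];m=env.camera_model('wrist');T=np.array(m['hand_eye']);R=Ro.from_euler('xyz',s['ee_rot'],degrees=True).as_matrix()
    r=R@T[:3,:3]@np.array([(u[0]-m['cx'])/m['fx'],(u[1]-m['cy'])/m['fy'],1]);o=R@T[:3,3]+s['ee_pos']
    print(t,round(k['score'],2),np.round(u,1),(o+r*(40-o[2])/r[2]).round(1))
z=P[...,2];x=P[...,0];y=P[...,1]
m=(d>0)&(abs(z-40)<4)&(x>440)&(x<620)&(y>90)&(y<290)&(H[...,1]<80)
r=cv2.minAreaRect(P[m][:,:2].astype(np.float32));print(r,m.sum(),np.median(z[m]),P[m].min(0),P[m].max(0))
# holes: top cam free of arm? tube foot vs tcp
m=mask(P,H,d,(0,24),100,(470,540,150,220,90,230));p=P[m];print(len(p),p.mean(0),p.min(0),p.max(0))
for lo in range(100,210,20):
    q=p[(p[:,2]>lo)&(p[:,2]<lo+20)]
    if len(q)>5: print(lo,len(q),q[:,1].min().round(1),q[:,1].max().round(1),np.median(q[:,0]).round(1),q[:,0].max().round(1))
```

```text
[500.63156576 184.82182434 177.38116259] [ 1.79954558e+02  6.12937692e-02 -8.89266063e-02]
rack_hole0 0.91 [204.8 180. ] [500.5 233.8  40. ]
rack_hole0 0.87 [258. 181.] [499.4 185.7  40. ]
rack_hole0 0.66 [316.3 178.2] [501.9 133.2  40. ]
((525.09912109375, 186.182373046875), (94.27899169921875, 146.3983917236328), 0.9007151126861572) 14317 40.66085345490933 [477.30787723 112.37088471  36.04092147] [572.80786438 259.95490227  43.99151887]
2043 [505.83895654 184.54296752 172.55619499] [499.18078998 176.54365647 111.84943729] [508.85740028 192.49106212 203.07612263]
100 72 177.9 191.5 506.7 507.8
120 231 177.5 191.6 506.6 507.9
140 301 177.4 192.1 506.7 508.0
160 472 176.5 192.5 506.4 508.2
180 639 176.6 192.5 506.6 508.5
200 328 176.7 192.4 504.8 508.9
```

View pics/w3.png

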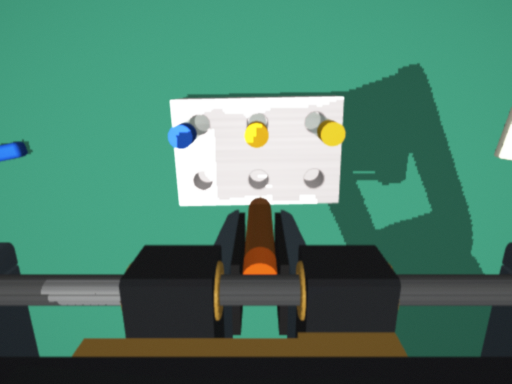

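{"fn": "arm_command", "kwargs": {
  "motion": [
    {"offset":[-0.0003,-0.0012,0.02],"spin":0},
    {"offset":[0,0,0.025],"spin":0},
    {"offset":[0,0,0.012],"spin":0},
    {"offset":[0,0,0],"spin":0},
    {"offset":[0,0,0],"spin":0}
  ]
}}

```text
time_s: 6.82
ee_pos: [501.2, 187.3, 121.8]
ee_rot: [-180.0, -0.1, -0.0]
force: [-0.0, 0.7, 0.6]
gripper_width: 15.5
gripper_force: 15.0
```

{"fn": "arm_command", "kwargs": {
  "motion": [
    {"offset":[0,0,0.003],"spin":0},
    {"offset":[0,0,0.003],"spin":0},
    {"offset":[0,0,0.002],"spin":0},
    {"offset":[0,0,0.002],"spin":0},
    {"offset":[0,0,0],"spin":0}
  ]
}}

```text
time_s: 7.45
ee_pos: [500.8, 187.2, 110.9]
ee_rot: [180.0, -0.0, 0.0]
force: [2.0, -1.2, -0.5]
gripper_width: 15.3
gripper_force: 15.0
```

{"fn": "arm_command", "kwargs": {
  "motion": [
    {"offset":[0,0.0008,0.003],"spin":0},
    {"offset":[0,0,0.003],"spin":0},
    {"offset":[0,0,0.003],"spin":0},
    {"offset":[0,0,0.002],"spin":0},
    {"offset":[0,0,0],"spin":0}
  ]
}}

```text
time_s: 8.07
ee_pos: [500.7, 186.4, 99.7]
ee_rot: [180.0, -0.0, 0.0]
force: [2.7, -1.1, -1.0]
gripper_width: 15.7
gripper_force: 15.0
```

{"fn": "arm_command", "kwargs": {
  "motion": [
    {"offset":[0.0004,0.0003,0.003],"spin":0},
    {"offset":[0,0,0.003],"spin":0},
    {"offset":[0,0,0.003],"spin":0},
    {"offset":[0,0,0.002],"spin":0},
    {"offset":[0,0,0],"spin":0}
  ]
}}

```text
time_s: 8.7
ee_pos: [500.8, 186.1, 88.6]
ee_rot: [180.0, 0.0, -0.0]
force: [1.8, -0.1, -1.7]
gripper_width: 15.5
gripper_force: 15.0
```

{"fn": "arm_command", "kwargs": {
  "motion": [
    {"offset":[0,0,0.001],"spin":0},
    {"offset":[0,0,0.001],"spin":0},
    {"offset":[0,0,0],"spin":0}
  ]
}}

```text
time_s: 9.07
ee_pos: [501.2, 186.3, 88.4]
ee_rot: [-180.0, -0.1, 0.0]
force: [-0.3, -2.0, 9.7]
gripper_width: 15.6
gripper_force: 15.0
```

{"fn": "arm_command", "kwargs": {
  "motion": [
    {"offset":[0,0,0],"spin":0},
    {"offset":[0,0,0],"spin":0},
    {"offset":[0,0,0],"spin":0}
  ],
  "jaw": 0.05
}}

```text
time_s: 9.45
ee_pos: [500.3, 186.0, 86.5]
ee_rot: [180.0, 0.1, -0.0]
force: [-0.2, -0.4, 0.3]
gripper_width: 42.7
gripper_force: 0.0
```

{"fn": "arm_command", "kwargs": {
  "motion": [
    {"offset":[0,0,-0.02],"spin":0},
    {"offset":[0,0,-0.04],"spin":0},
    {"offset":[0,0,-0.05],"spin":0},
    {"offset":[0,0,-0.04],"spin":0},
    {"offset":[0,0,0],"spin":0}
  ]
}}

```text
time_s: 10.07
ee_pos: [502.4, 186.7, 240.1]
ee_rot: [-179.9, -0.4, -0.0]
force: [-0.3, -0.4, -1.2]
gripper_width: 49.9
gripper_force: 0.0
```

Run:
```python
from h import *
s,H,P,d=wrist('w4');print(s['ee_pos'],s['ee_rot'])
m=mask(P,H,d,(0,20),100,(470,540,150,220,35,230));p=P[m];print(len(p),p.max(0), p[p[:,2]>108].mean(0))
plan([515,-184,237],-10.2,8)
```

```text
[502.39709733 186.71827603 240.1326979 ] [-1.79871229e+02 -3.73871369e-01 -1.02215053e-03]
485 [508.60248136 193.28414437 114.41917146] [500.9630937  185.86264612 112.57609317]
from [501.1 186.3 237.8] [-1.7996e+02 -1.2000e-01  0.0000e+00] force [ 0.1 -0.3  0.1] t 10.12
[0.0017, 0.0463, 0.0001] 0.0223
[0.0028, 0.0462, 0.0001] 0.0223
[0.0038, 0.0462, 0.0001] 0.0223
[0.0048, 0.0461, 0.0001] 0.0223
[0.0058, 0.0459, 0.0001] 0.0223
[0.0069, 0.0458, 0.0001] 0.0223
[0.0079, 0.0456, 0.0001] 0.0223
[0.0089, 0.0455, 0.0001] 0.0223
```

{"fn": "arm_command", "kwargs": {
  "motion": [
    {"offset":[0.0017,0.0463,0],"spin":0.0223},
    {"offset":[0.0028,0.0462,0],"spin":0.0223},
    {"offset":[0.0038,0.0462,0],"spin":0.0223},
    {"offset":[0.0048,0.0461,0],"spin":0.0223},
    {"offset":[0.0058,0.0459,0],"spin":0.0223}
  ]
}}

```text
time_s: 10.75
ee_pos: [508.2, -46.6, 234.9]
ee_rot: [-180.0, 0.2, -6.4]
force: [0.6, 0.3, -0.2]
gripper_width: 49.5
gripper_force: 0.0
```

{"fn": "arm_command", "kwargs": {
  "motion": [
    {"offset":[0.0069,0.0458,0],"spin":0.0223},
    {"offset":[0.0079,0.0456,0],"spin":0.0223},
    {"offset":[0.0089,0.0455,0],"spin":0.0223},
    {"offset":[0,0,0],"spin":0},
    {"offset":[0,0,0],"spin":0}
  ]
}}

```text
time_s: 11.38
ee_pos: [513.9, -183.5, 235.4]
ee_rot: [-179.9, 0.2, -10.2]
force: [-0.1, -0.9, 0.4]
gripper_width: 50.0
gripper_force: 0.0
```

Run:
```python
from h import *
s,H,P,d=wrist('w5');print(s['ee_pos'],s['ee_rot'])
m=mask(P,H,d,(-5,4),150,(420,600,-260,-140,60,180));p=P[m];print(len(p))
l=cv2.fitLine(p.astype(np.float32),cv2.DIST_HUBER,0,.01,.01).ravel();print(l,p.min(0),p.max(0),'yaw',np.degrees(np.arctan(l[1]/l[0])))
r=cv2.minAreaRect(p[:,:2].astype(np.float32));print(r, np.percentile(p[:,2],[5,50,98]))
# wheel blue: front face / rim
m=mask(P,H,d,(100,125),150,(570,700,-260,-40,60,230));q=P[m];print(len(q),np.percentile(q,[1,50,99],axis=0).round(1))
x,y,z=P[...,0],P[...,1],P[...,2]
m=(d>0)&(abs(z-205)<5)&(H[...,1]<80)&(x>570);print(m.sum())
```

```text
[ 513.86261536 -183.50734316  235.394859  ] [-179.93215105    0.18872818  -10.24008956]
1331
[ 9.8964983e-01 -1.4349741e-01  1.3210858e-03  5.2649695e+02
 -1.8496242e+02  1.3239632e+02] [ 493.50480022 -196.29721786  127.39065135] [ 557.76254668 -173.09306657  134.97025399] yaw -8.250284
((525.4463500976562, -184.75038146972656), (14.03382682800293, 63.800601959228516), 80.39835357666016) [129.26409555 132.14755841 134.01713226]
18553 [[ 599.7 -226.3  165.1]
 [ 623.9 -163.3  212.4]
 [ 649.4  -92.2  219.2]]
711
```

Run:
```python
from h import *
plan([522.4,-184.3,121.5],-9.5,1)
```

```text
from [ 514.1 -183.1  235.8] [-1.7995e+02  1.4000e-01 -1.0180e+01] force [-0.5 -0.2 -0.3] t 11.43
[0.0084, -0.0003, 0.1143] -0.0119
```

{"fn": "arm_command", "kwargs": {
  "motion": [
    {"offset":[0.008,0,0.03],"spin":-0.012},
    {"offset":[0,0,0.04],"spin":0},
    {"offset":[0,0,0.03],"spin":0},
    {"offset":[0,0,0.014],"spin":0},
    {"offset":[0,0,0],"spin":0}
  ]
}}

```text
time_s: 12.05
ee_pos: [522.3, -184.7, 122.5]
ee_rot: [-180.0, 0.1, -9.5]
force: [-0.1, 0.0, -0.2]
gripper_width: 49.9
gripper_force: 0.0
```

{"fn": "arm_command", "kwargs": {
  "motion": [
    {"offset":[0,0,0],"spin":0},
    {"offset":[0,0,0],"spin":0},
    {"offset":[0,0,0],"spin":0}
  ]
}}

```text
time_s: 12.42
ee_pos: [522.9, -185.8, 123.7]
ee_rot: [180.0, -0.1, -9.5]
force: [0.1, -0.6, -0.5]
gripper_width: 49.8
gripper_force: 0.0
```

{"fn": "arm_command", "kwargs": {
  "motion": [
    {"offset":[0,0,0],"spin":0},
    {"offset":[0,0,0],"spin":0},
    {"offset":[0,0,0],"spin":0},
    {"offset":[0,0,0],"spin":0},
    {"offset":[0,0,0],"spin":0}
  ],
  "jaw": 0.005,
  "newtons": 30
}}

```text
time_s: 13.05
ee_pos: [522.7, -184.3, 123.0]
ee_rot: [-179.9, 0.0, -9.6]
force: [1.6, 4.9, -0.3]
gripper_width: 15.1
gripper_force: 30.0
```

```bash
cat >> h.py <<'E'
C=np.array([533.2,-137.6,140.]);YAW=-9.5;ex=np.array([np.cos(np.radians(YAW)),np.sin(np.radians(YAW)),0]);ey=np.array([-ex[1],ex[0],0])
def frame(s):
    d=s['ee_pos']+[0,0,5]-C;F=s['force'];return d@ex,d@ey,d[2],F@ey,F[2]
def circ(q0,step,n):
    for i in range(n):
        a,b=np.radians([q0+step*i,q0+step*(i+1)])
        dy=-50*(np.sin(b)-np.sin(a));dz=50*(np.cos(b)-np.cos(a))
        print(round(q0+step*(i+1)),[0,round(-dy/1000,4),round(-dz/1000,4)])
E
python3 - <<'E'
from h import *
for i in range(3):
  s=env.state();f=frame(s);print(np.round(f,1),'r',np.hypot(f[1],f[2]).round(1),'q',np.degrees(np.arctan2(-f[1],f[2])).round(1),s['force'].round(1));env.grab_frame('wrist')
circ(107,3,20)
E
```

```text
[ -2.6 -47.8 -12.    5.   -0.3] r 49.3 q 104.2 [ 1.6  4.9 -0.3]
[ -2.6 -47.7 -12.1   4.8   0.1] r 49.2 q 104.2 [0.6 4.7 0.1]
[ -2.6 -47.7 -12.1   5.8   1. ] r 49.2 q 104.2 [0.1 5.9 1. ]
110 [0, np.float64(-0.0008), np.float64(0.0025)]
113 [0, np.float64(-0.001), np.float64(0.0024)]
116 [0, np.float64(-0.0011), np.float64(0.0024)]
119 [0, np.float64(-0.0012), np.float64(0.0023)]
122 [0, np.float64(-0.0013), np.float64(0.0023)]
125 [0, np.float64(-0.0014), np.float64(0.0022)]
128 [0, np.float64(-0.0016), np.float64(0.0021)]
131 [0, np.float64(-0.0017), np.float64(0.002)]
134 [0, np.float64(-0.0018), np.float64(0.0019)]
137 [0, np.float64(-0.0019), np.float64(0.0018)]
140 [0, np.float64(-0.002), np.float64(0.0017)]
143 [0, np.float64(-0.002), np.float64(0.0016)]
146 [0, np.float64(-0.0021), np.float64(0.0015)]
149 [0, np.float64(-0.0022), np.float64(0.0014)]
152 [0, np.float64(-0.0023), np.float64(0.0013)]
155 [0, np.float64(-0.0023), np.float64(0.0012)]
158 [0, np.float64(-0.0024), np.float64(0.001)]
161 [0, np.float64(-0.0025), np.float64(0.0009)]
164 [0, np.float64(-0.0025), np.float64(0.0008)]
167 [0, np.float64(-0.0025), np.float64(0.0007)]
```

```bash
python3 -c "
from h import *
circ(105,4,20)"|sed 's/np.float64//g'
```

```text
109 [0, (-0.001), (0.0033)]
113 [0, (-0.0013), (0.0033)]
117 [0, (-0.0015), (0.0032)]
121 [0, (-0.0017), (0.0031)]
125 [0, (-0.0019), (0.0029)]
129 [0, (-0.0021), (0.0028)]
133 [0, (-0.0023), (0.0026)]
137 [0, (-0.0025), (0.0025)]
141 [0, (-0.0026), (0.0023)]
145 [0, (-0.0028), (0.0021)]
149 [0, (-0.0029), (0.0019)]
153 [0, (-0.0031), (0.0017)]
157 [0, (-0.0032), (0.0015)]
161 [0, (-0.0033), (0.0013)]
165 [0, (-0.0033), (0.001)]
169 [0, (-0.0034), (0.0008)]
173 [0, (-0.0034), (0.0005)]
177 [0, (-0.0035), (0.0003)]
181 [0, (-0.0035), (0.0001)]
185 [0, (-0.0035), (-0.0002)]
```

{"fn": "arm_command", "kwargs": {
  "motion": [
    {"offset":[0,-0.0018,0.0033],"spin":0},
    {"offset":[0,-0.0013,0.0033],"spin":0},
    {"offset":[0,-0.0015,0.0032],"spin":0},
    {"offset":[0,-0.0017,0.0031],"spin":0},
    {"offset":[0,-0.0019,0.0029],"spin":0}
  ],
  "newtons": 40
}}

```text
time_s: 13.82
ee_pos: [523.9, -177.5, 109.0]
ee_rot: [180.0, -0.1, -9.5]
force: [-4.0, 1.8, 12.8]
gripper_width: 15.3
gripper_force: 40.0
```

{"fn": "arm_command", "kwargs": {
  "motion": [
    {"offset":[0,-0.0021,0.0028],"spin":0},
    {"offset":[0,-0.0023,0.0026],"spin":0},
    {"offset":[0,-0.0025,0.0025],"spin":0},
    {"offset":[0,-0.0026,0.0023],"spin":0},
    {"offset":[0,-0.0028,0.0021],"spin":0}
  ]
}}

```text
time_s: 14.45
ee_pos: [525.9, -165.8, 97.0]
ee_rot: [179.9, -0.1, -9.5]
force: [-5.0, 1.1, 13.9]
gripper_width: 15.1
gripper_force: 40.0
```

```bash
cat >> h.py <<'E'
def rep():
    s=env.state();f=frame(s);q=np.arctan2(-f[1],f[2]);t=np.array([-np.cos(q),-np.sin(q)]);r=np.array([-np.sin(q),np.cos(q)])
    F=np.array(f[3:]);print('xyz',np.round(f[:3],1),'r',np.hypot(f[1],f[2]).round(1),'q',np.degrees(q).round(1),'Ft',(F@t).round(1),'Fr',(F@r).round(1),'Fx',(s['force']@ex).round(1),'t',s['time_s'])
E
python3 -c "
from h import *
rep()"
```

```text
xyz [ -2.5 -29.  -38. ] r 47.8 q 142.7 Ft -8.2 Fr -11.2 Fx -5.1 t 14.45
```

{"fn": "arm_command", "kwargs": {
  "motion": [
    {"offset":[0,-0.0035,0.0011],"spin":0},
    {"offset":[0,-0.0037,0.0009],"spin":0},
    {"offset":[0,-0.0032,0.0015],"spin":0},
    {"offset":[0,-0.0033,0.0013],"spin":0},
    {"offset":[0,-0.0033,0.001],"spin":0}
  ]
}}

```text
time_s: 15.08
ee_pos: [528.3, -150.6, 89.8]
ee_rot: [179.8, -0.0, -9.5]
force: [-3.1, -5.4, 5.1]
gripper_width: 15.1
gripper_force: 40.0
```

```bash
python3 -c "
from h import *
rep()"
```

```text
xyz [ -2.6 -13.6 -45.2] r 47.2 q 163.2 Ft -7.1 Fr -3.2 Fx -2.1 t 15.075
```

```bash
sed -i "s/+\[0,0,5\]-C/+[0,0,2.5]-C/" h.py; python3 -c "
from h import *
rep()
circ(165,4,15)"|sed 's/np.float64//g'
```

```text
xyz [ -2.6 -13.6 -47.7] r 49.6 q 164.1 Ft -7.1 Fr -3.3 Fx -2.1 t 15.075
169 [0, (-0.0034), (0.0008)]
173 [0, (-0.0034), (0.0005)]
177 [0, (-0.0035), (0.0003)]
181 [0, (-0.0035), (0.0001)]
185 [0, (-0.0035), (-0.0002)]
189 [0, (-0.0035), (-0.0004)]
193 [0, (-0.0034), (-0.0007)]
197 [0, (-0.0034), (-0.0009)]
201 [0, (-0.0033), (-0.0011)]
205 [0, (-0.0032), (-0.0014)]
209 [0, (-0.0031), (-0.0016)]
213 [0, (-0.003), (-0.0018)]
217 [0, (-0.0029), (-0.002)]
221 [0, (-0.0027), (-0.0022)]
225 [0, (-0.0026), (-0.0024)]
```

{"fn": "arm_command", "kwargs": {
  "motion": [
    {"offset":[0,-0.0036,0.0002],"spin":0},
    {"offset":[0,-0.0034,0.0005],"spin":0},
    {"offset":[0,-0.0035,0.0003],"spin":0},
    {"offset":[0,-0.0035,0.0001],"spin":0},
    {"offset":[0,-0.0035,-0.0002],"spin":0}
  ]
}}

```text
time_s: 15.7
ee_pos: [531.2, -133.2, 88.1]
ee_rot: [179.8, 0.0, -9.5]
force: [-2.4, -5.7, 1.0]
gripper_width: 15.0
gripper_force: 40.0
```

{"fn": "arm_command", "kwargs": {
  "motion": [
    {"offset":[0,-0.0035,-0.0004],"spin":0},
    {"offset":[0,-0.0034,-0.0007],"spin":0},
    {"offset":[0,-0.0034,-0.0009],"spin":0},
    {"offset":[0,-0.0033,-0.0011],"spin":0},
    {"offset":[0,-0.0032,-0.0014],"spin":0}
  ]
}}

```text
time_s: 16.32
ee_pos: [534.0, -116.2, 92.6]
ee_rot: [179.8, 0.0, -9.5]
force: [-2.0, -4.6, 1.1]
gripper_width: 14.9
gripper_force: 40.0
```

```bash
python3 -c "
from h import *
rep()
circ(205,4,20)"|sed 's/np.float64//g'
```

```text
xyz [ -2.7  21.2 -44.9] r 49.6 q -154.7 Ft -3.9 Fr -3.0 Fx -1.2 t 16.325
209 [0, (-0.0031), (-0.0016)]
213 [0, (-0.003), (-0.0018)]
217 [0, (-0.0029), (-0.002)]
221 [0, (-0.0027), (-0.0022)]
225 [0, (-0.0026), (-0.0024)]
229 [0, (-0.0024), (-0.0026)]
233 [0, (-0.0022), (-0.0027)]
237 [0, (-0.002), (-0.0029)]
241 [0, (-0.0018), (-0.003)]
245 [0, (-0.0016), (-0.0031)]
249 [0, (-0.0014), (-0.0032)]
253 [0, (-0.0011), (-0.0033)]
257 [0, (-0.0009), (-0.0034)]
261 [0, (-0.0007), (-0.0034)]
265 [0, (-0.0004), (-0.0035)]
269 [0, (-0.0002), (-0.0035)]
273 [0, (0.0001), (-0.0035)]
277 [0, (0.0003), (-0.0035)]
281 [0, (0.0005), (-0.0034)]
285 [0, (0.0008), (-0.0034)]
```

{"fn": "arm_command", "kwargs": {
  "motion": [
    {"offset":[0,-0.0029,-0.002],"spin":0},
    {"offset":[0,-0.003,-0.0018],"spin":0},
    {"offset":[0,-0.0029,-0.002],"spin":0},
    {"offset":[0,-0.0027,-0.0022],"spin":0},
    {"offset":[0,-0.0026,-0.0024],"spin":0}
  ]
}}

```text
time_s: 16.95
ee_pos: [536.5, -101.4, 103.3]
ee_rot: [179.9, 0.0, -9.5]
force: [-2.3, -5.0, 0.7]
gripper_width: 15.2
gripper_force: 40.0
```

{"fn": "arm_command", "kwargs": {
  "motion": [
    {"offset":[0,-0.0024,-0.0026],"spin":0},
    {"offset":[0,-0.0022,-0.0027],"spin":0},
    {"offset":[0,-0.002,-0.0029],"spin":0},
    {"offset":[0,-0.0018,-0.003],"spin":0},
    {"offset":[0,-0.0016,-0.0031],"spin":0}
  ]
}}

```text
time_s: 17.58
ee_pos: [538.0, -91.9, 117.6]
ee_rot: [179.9, 0.0, -9.5]
force: [-2.4, -6.9, 0.5]
gripper_width: 15.4
gripper_force: 40.0
```

{"fn": "arm_command", "kwargs": {
  "motion": [
    {"offset":[0,-0.0014,-0.0032],"spin":0},
    {"offset":[0,-0.0011,-0.0033],"spin":0},
    {"offset":[0,-0.0009,-0.0034],"spin":0},
    {"offset":[0,-0.0007,-0.0034],"spin":0},
    {"offset":[0,-0.0004,-0.0035],"spin":0}
  ]
}}

```text
time_s: 18.2
ee_pos: [538.7, -87.8, 134.0]
ee_rot: [179.8, 0.0, -9.5]
force: [-1.2, -7.2, -1.4]
gripper_width: 15.0
gripper_force: 40.0
```

{"fn": "arm_command", "kwargs": {
  "motion": [
    {"offset":[0,-0.0002,-0.0035],"spin":0},
    {"offset":[0,0.0001,-0.0035],"spin":0},
    {"offset":[0,0.0003,-0.0035],"spin":0},
    {"offset":[0,0.0005,-0.0034],"spin":0},
    {"offset":[0,0.0008,-0.0034],"spin":0}
  ]
}}

```text
time_s: 18.82
ee_pos: [538.4, -89.3, 150.9]
ee_rot: [179.8, 0.1, -9.5]
force: [-0.4, -7.4, -3.9]
gripper_width: 15.6
gripper_force: 40.0
```

```bash
python3 -c "
from h import *
rep()
circ(285,4,20)"|sed 's/np.float64//g'
```

```text
xyz [-2.8 48.5 13.4] r 50.3 q -74.6 Ft -1.8 Fr -8.2 Fx 0.8 t 18.825
289 [0, (0.001), (-0.0033)]
293 [0, (0.0013), (-0.0033)]
297 [0, (0.0015), (-0.0032)]
301 [0, (0.0017), (-0.0031)]
305 [0, (0.0019), (-0.0029)]
309 [0, (0.0021), (-0.0028)]
313 [0, (0.0023), (-0.0026)]
317 [0, (0.0025), (-0.0025)]
321 [0, (0.0026), (-0.0023)]
325 [0, (0.0028), (-0.0021)]
329 [0, (0.0029), (-0.0019)]
333 [0, (0.0031), (-0.0017)]
337 [0, (0.0032), (-0.0015)]
341 [0, (0.0033), (-0.0013)]
345 [0, (0.0033), (-0.001)]
349 [0, (0.0034), (-0.0008)]
353 [0, (0.0034), (-0.0005)]
357 [0, (0.0035), (-0.0003)]
361 [0, (0.0035), (-0.0001)]
365 [0, (0.0035), (0.0002)]
```

{"fn": "arm_command", "kwargs": {
  "motion": [
    {"offset":[0,0.0018,-0.0033],"spin":0},
    {"offset":[0,0.0018,-0.0032],"spin":0},
    {"offset":[0,0.0015,-0.0032],"spin":0},
    {"offset":[0,0.0017,-0.0031],"spin":0},
    {"offset":[0,0.0019,-0.0029],"spin":0}
  ]
}}

```text
time_s: 19.45
ee_pos: [537.2, -96.8, 166.9]
ee_rot: [180.0, 0.0, -9.5]
force: [-0.6, -4.9, -7.0]
gripper_width: 15.2
gripper_force: 40.0
```

{"fn": "arm_command", "kwargs": {
  "motion": [
    {"offset":[0,0.0021,-0.0028],"spin":0},
    {"offset":[0,0.0023,-0.0026],"spin":0},
    {"offset":[0,0.0025,-0.0025],"spin":0},
    {"offset":[0,0.0026,-0.0023],"spin":0},
    {"offset":[0,0.0028,-0.0021],"spin":0}
  ]
}}

```text
time_s: 20.08
ee_pos: [535.2, -108.7, 179.1]
ee_rot: [-180.0, 0.0, -9.5]
force: [0.3, -3.5, -12.2]
gripper_width: 15.2
gripper_force: 40.0
```

{"fn": "arm_command", "kwargs": {
  "motion": [
    {"offset":[0,0.0029,-0.0019],"spin":0},
    {"offset":[0,0.0031,-0.0017],"spin":0},
    {"offset":[0,0.0032,-0.0015],"spin":0},
    {"offset":[0,0.0033,-0.0013],"spin":0},
    {"offset":[0,0.0033,-0.001],"spin":0}
  ]
}}

```text
time_s: 20.7
ee_pos: [532.7, -123.8, 186.4]
ee_rot: [-179.9, 0.0, -9.5]
force: [2.2, -0.1, -17.7]
gripper_width: 15.0
gripper_force: 40.0
```

{"fn": "arm_command", "kwargs": {
  "motion": [
    {"offset":[0,0.0034,-0.0008],"spin":0},
    {"offset":[0,0.0034,-0.0005],"spin":0},
    {"offset":[0,0.0035,-0.0003],"spin":0},
    {"offset":[0,0.0035,-0.0001],"spin":0},
    {"offset":[0,0.0035,0.0002],"spin":0}
  ]
}}

```text
time_s: 21.32
ee_pos: [530.1, -139.9, 188.2]
ee_rot: [-179.8, 0.0, -9.6]
force: [3.9, 7.3, -18.3]
gripper_width: 15.4
gripper_force: 40.0
```

```bash
python3 -c "
from h import *
rep()
circ(5,4,20)"|sed 's/np.float64//g'
```

```text
xyz [-2.7 -2.8 50.7] r 50.7 q 3.2 Ft -6.8 Fr -18.7 Fx 2.7 t 21.325
9 [0, (0.0035), (0.0004)]
13 [0, (0.0034), (0.0007)]
17 [0, (0.0034), (0.0009)]
21 [0, (0.0033), (0.0011)]
25 [0, (0.0032), (0.0014)]
29 [0, (0.0031), (0.0016)]
33 [0, (0.003), (0.0018)]
37 [0, (0.0029), (0.002)]
41 [0, (0.0027), (0.0022)]
45 [0, (0.0026), (0.0024)]
49 [0, (0.0024), (0.0026)]
53 [0, (0.0022), (0.0027)]
57 [0, (0.002), (0.0029)]
61 [0, (0.0018), (0.003)]
65 [0, (0.0016), (0.0031)]
69 [0, (0.0014), (0.0032)]
73 [0, (0.0011), (0.0033)]
77 [0, (0.0009), (0.0034)]
81 [0, (0.0007), (0.0034)]
85 [0, (0.0004), (0.0035)]
```

{"fn": "arm_command", "kwargs": {
  "motion": [
    {"offset":[0,0.0035,0.0016],"spin":0},
    {"offset":[0,0.0034,0.0019],"spin":0},
    {"offset":[0,0.0034,0.002],"spin":0},
    {"offset":[0,0.0033,0.0011],"spin":0},
    {"offset":[0,0.0032,0.0014],"spin":0}
  ]
}}

```text
time_s: 21.95
ee_pos: [527.4, -156.4, 184.0]
ee_rot: [-179.8, -0.1, -9.6]
force: [-2.0, 8.9, 1.2]
gripper_width: 14.8
gripper_force: 40.0
```

{"fn": "arm_command", "kwargs": {
  "motion": [
    {"offset":[0,0.0031,0.0016],"spin":0},
    {"offset":[0,0.003,0.0018],"spin":0},
    {"offset":[0,0.0029,0.002],"spin":0},
    {"offset":[0,0.0027,0.0022],"spin":0},
    {"offset":[0,0.0026,0.0024],"spin":0}
  ]
}}

```text
time_s: 22.58
ee_pos: [525.1, -170.7, 174.6]
ee_rot: [-179.9, -0.2, -9.6]
force: [-2.8, 8.7, 6.3]
gripper_width: 15.2
gripper_force: 40.0
```

```bash
python3 -c "
from h import *
rep()"
```

```text
xyz [ -2.6 -34.   37.1] r 50.3 q 42.5 Ft -10.2 Fr -0.8 Fx -4.2 t 22.575
```

Good. Continue to 125°.

{"fn": "arm_command", "kwargs": {
  "motion": [
    {"offset":[0,0.0024,0.0026],"spin":0},
    {"offset":[0,0.0022,0.0027],"spin":0},
    {"offset":[0,0.002,0.0029],"spin":0},
    {"offset":[0,0.0018,0.003],"spin":0},
    {"offset":[0,0.0016,0.0031],"spin":0}
  ]
}}

```text
time_s: 23.2
ee_pos: [523.3, -181.1, 160.8]
ee_rot: [-179.9, -0.2, -9.6]
force: [-5.0, 7.4, 7.6]
gripper_width: 15.2
gripper_force: 40.0
```

{"fn": "arm_command", "kwargs": {
  "motion": [
    {"offset":[0,0.0014,0.0032],"spin":0},
    {"offset":[0,0.0011,0.0033],"spin":0},
    {"offset":[0,0.0009,0.0034],"spin":0},
    {"offset":[0,0.0007,0.0034],"spin":0},
    {"offset":[0,0.0004,0.0035],"spin":0}
  ]
}}

```text
time_s: 23.82
ee_pos: [522.5, -186.2, 144.3]
ee_rot: [180.0, -0.2, -9.5]
force: [-5.9, 5.6, 9.2]
gripper_width: 15.2
gripper_force: 40.0
```

{"fn": "arm_command", "kwargs": {
  "motion": [
    {"offset":[0,0.0002,0.0035],"spin":0},
    {"offset":[0,-0.0001,0.0035],"spin":0},
    {"offset":[0,-0.0003,0.0035],"spin":0},
    {"offset":[0,-0.0005,0.0034],"spin":0},
    {"offset":[0,-0.0008,0.0034],"spin":0}
  ]
}}

```text
time_s: 24.45
ee_pos: [522.7, -185.4, 127.1]
ee_rot: [179.9, -0.2, -9.5]
force: [-7.5, 3.6, 10.3]
gripper_width: 14.7
gripper_force: 40.0
```

{"fn": "arm_command", "kwargs": {
  "motion": [
    {"offset":[0,-0.001,0.0033],"spin":0},
    {"offset":[0,-0.0013,0.0033],"spin":0},
    {"offset":[0,-0.0015,0.0032],"spin":0},
    {"offset":[0,-0.0017,0.0031],"spin":0},
    {"offset":[0,-0.0019,0.0029],"spin":0}
  ]
}}

```text
time_s: 25.08
ee_pos: [523.8, -178.9, 111.2]
ee_rot: [179.8, -0.1, -9.5]
force: [-7.9, -0.1, 10.6]
gripper_width: 15.2
gripper_force: 40.0
```

```bash
cat > fit.py <<'E'
from h import *
rep()
D="""523.9 -177.5 109.0 -4.0 1.8 12.8
525.9 -165.8 97.0 -5.0 1.1 13.9
528.3 -150.6 89.8 -3.1 -5.4 5.1
531.2 -133.2 88.1 -2.4 -5.7 1.0
534.0 -116.2 92.6 -2.0 -4.6 1.1
536.5 -101.4 103.3 -2.3 -5.0 0.7
538.0 -91.9 117.6 -2.4 -6.9 0.5
538.7 -87.8 134.0 -1.2 -7.2 -1.4
538.4 -89.3 150.9 -0.4 -7.4 -3.9
537.2 -96.8 166.9 -0.6 -4.9 -7.0
535.2 -108.7 179.1 0.3 -3.5 -12.2
532.7 -123.8 186.4 2.2 -0.1 -17.7
530.1 -139.9 188.2 3.9 7.3 -18.3
527.4 -156.4 184.0 -2.0 8.9 1.2
525.1 -170.7 174.6 -2.8 8.7 6.3"""
import sys
D=np.array([list(map(float,l.split())) for l in (D+sys.stdin.read().rstrip()).split('\n')])
d=D[:,:3]+[0,0,2.5]-C;F=D[:,3:]
yy,zz=d@ey,d[:,2];A=np.c_[yy,zz,np.ones(len(yy))]
c=np.linalg.lstsq(A,yy**2+zz**2,rcond=None)[0];print('circle centre',c[:2]/2,'r',np.sqrt(c[2]+(c[0]/2)**2+(c[1]/2)**2))
q=np.arctan2(-yy,zz);t=np.c_[-np.cos(q),-np.sin(q)];r=np.c_[-np.sin(q),np.cos(q)]
f=np.c_[F@ey,F[:,2]];Ft=-(f*t).sum(1);Fr=(f*r).sum(1)
for w in (0,1):
    cols=[np.ones(len(q)),np.cos(q),np.sin(q)]+([Fr] if w else [])
    B=np.stack(cols,1);k,res,*_=np.linalg.lstsq(B,Ft,rcond=None)
    qp=np.degrees(np.arctan2(k[2],k[1]))
    print('k',k.round(2),'amp',np.hypot(k[1],k[2]).round(2),'hardest q',qp,'bottom q',(qp-90)%360,'rms',np.std(Ft-B@k).round(2))
print(np.c_[np.degrees(q)%360,Ft,Fr,Ft-B@k].round(1))
E
echo
python3 fit.py <<'E'

523.3 -181.1 160.8 -5.0 7.4 7.6
522.5 -186.2 144.3 -5.9 5.6 9.2
522.7 -185.4 127.1 -7.5 3.6 10.3
523.8 -178.9 111.2 -7.9 -0.1 10.6
E
```

```text
xyz [ -2.5 -42.3 -26.3] r 49.9 q 121.9 Ft -9.8 Fr -4.4 Fx -7.8 t 25.075
circle centre [0.06136505 0.49602328] r 50.12720463141725
k [6.15 0.31 4.17] amp 4.18 hardest q 85.68847915012954 bottom q 355.6884791501295 rms 0.4
k [6.32 0.38 4.13 0.03] amp 4.14 hardest q 84.68195788954004 bottom q 354.68195788954006 rms 0.38
[[ 1.249e+02  9.900e+00 -8.200e+00  6.000e-01]
 [ 1.444e+02  7.900e+00 -1.150e+01 -2.000e-01]
 [ 1.641e+02  7.000e+00 -3.300e+00  0.000e+00]
 [ 1.846e+02  5.900e+00 -1.500e+00  3.000e-01]
 [ 2.053e+02  3.900e+00 -3.100e+00 -2.000e-01]
 [ 2.267e+02  3.100e+00 -4.300e+00  2.000e-01]
 [ 2.465e+02  2.400e+00 -6.800e+00  2.000e-01]
 [ 2.660e+02  1.900e+00 -7.200e+00 -1.000e-01]
 [ 2.854e+02  1.800e+00 -8.100e+00 -4.000e-01]
 [ 3.057e+02  2.800e+00 -8.100e+00 -2.000e-01]
 [ 3.253e+02  4.200e+00 -1.200e+01  2.000e-01]
 [ 3.445e+02  5.000e+00 -1.700e+01 -2.000e-01]
 [ 3.100e+00  6.800e+00 -1.870e+01  4.000e-01]
 [ 2.280e+01  8.300e+00 -2.200e+00  0.000e+00]
 [ 4.250e+01  1.020e+01 -8.000e-01  9.000e-01]
 [ 6.240e+01  9.700e+00 -2.200e+00 -4.000e-01]
 [ 8.220e+01  9.700e+00 -3.300e+00 -7.000e-01]
 [ 1.020e+02  9.600e+00 -4.400e+00 -6.000e-01]
 [ 1.219e+02  9.700e+00 -4.400e+00  2.000e-01]]
```

```bash
python3 -c "
from h import *
circ(123,-4,32)"|sed 's/np.float64//g'
```

```text
119 [0, (0.0018), (-0.003)]
115 [0, (0.0016), (-0.0031)]
111 [0, (0.0014), (-0.0032)]
107 [0, (0.0011), (-0.0033)]
103 [0, (0.0009), (-0.0034)]
99 [0, (0.0007), (-0.0034)]
95 [0, (0.0004), (-0.0035)]
91 [0, (0.0002), (-0.0035)]
87 [0, (-0.0001), (-0.0035)]
83 [0, (-0.0003), (-0.0035)]
79 [0, (-0.0005), (-0.0034)]
75 [0, (-0.0008), (-0.0034)]
71 [0, (-0.001), (-0.0033)]
67 [0, (-0.0013), (-0.0033)]
63 [0, (-0.0015), (-0.0032)]
59 [0, (-0.0017), (-0.0031)]
55 [0, (-0.0019), (-0.0029)]
51 [0, (-0.0021), (-0.0028)]
47 [0, (-0.0023), (-0.0026)]
43 [0, (-0.0025), (-0.0025)]
39 [0, (-0.0026), (-0.0023)]
35 [0, (-0.0028), (-0.0021)]
31 [0, (-0.0029), (-0.0019)]
27 [0, (-0.0031), (-0.0017)]
23 [0, (-0.0032), (-0.0015)]
19 [0, (-0.0033), (-0.0013)]
15 [0, (-0.0033), (-0.001)]
11 [0, (-0.0034), (-0.0008)]
7 [0, (-0.0034), (-0.0005)]
3 [0, (-0.0035), (-0.0003)]
-1 [0, (-0.0035), (-0.0001)]
-5 [0, (-0.0035), (0.0002)]
```

{"fn": "arm_command", "kwargs": {
  "motion": [
    {"offset":[0.0005,0.001,-0.0035],"spin":0},
    {"offset":[0.0005,0.0016,-0.0031],"spin":0},
    {"offset":[0,0.0014,-0.0032],"spin":0},
    {"offset":[0,0.0011,-0.0033],"spin":0},
    {"offset":[0,0.0009,-0.0034],"spin":0}
  ]
}}

```text
time_s: 25.7
ee_pos: [522.7, -184.6, 124.5]
ee_rot: [179.9, 0.1, -9.5]
force: [-5.1, 0.3, -2.8]
gripper_width: 15.3
gripper_force: 40.0
```

{"fn": "arm_command", "kwargs": {
  "motion": [
    {"offset":[0,0.0007,-0.0034],"spin":0},
    {"offset":[0,0.0004,-0.0035],"spin":0},
    {"offset":[0,0.0002,-0.0035],"spin":0},
    {"offset":[0,-0.0001,-0.0035],"spin":0},
    {"offset":[0,-0.0003,-0.0035],"spin":0}
  ]
}}

```text
time_s: 26.32
ee_pos: [522.5, -186.3, 142.2]
ee_rot: [179.8, 0.1, -9.5]
force: [-5.6, -2.0, -1.6]
gripper_width: 15.2
gripper_force: 40.0
```

{"fn": "arm_command", "kwargs": {
  "motion": [
    {"offset":[0,-0.0005,-0.0034],"spin":0},
    {"offset":[0,-0.0008,-0.0034],"spin":0},
    {"offset":[0,-0.001,-0.0033],"spin":0},
    {"offset":[0,-0.0013,-0.0033],"spin":0},
    {"offset":[0,-0.0015,-0.0032],"spin":0}
  ]
}}

```text
time_s: 26.95
ee_pos: [523.2, -181.8, 159.2]
ee_rot: [179.7, 0.0, -9.5]
force: [-6.9, -3.8, -1.3]
gripper_width: 15.3
gripper_force: 40.0
```

```bash
python3 -c "
from h import *
rep()"
```

```text
xyz [ -2.5 -45.2  21.7] r 50.1 q 64.4 Ft 3.3 Fr 3.8 Fx -6.2 t 26.95
```

{"fn": "arm_command", "kwargs": {
  "motion": [
    {"offset":[0,-0.001,-0.0033],"spin":0},
    {"offset":[0,-0.0019,-0.0029],"spin":0},
    {"offset":[0,-0.0021,-0.0028],"spin":0},
    {"offset":[0,-0.0023,-0.0026],"spin":0},
    {"offset":[0,-0.0025,-0.0025],"spin":0}
  ]
}}

```text
time_s: 27.58
ee_pos: [524.9, -171.9, 173.3]
ee_rot: [179.7, 0.0, -9.5]
force: [-6.5, -3.1, -0.8]
gripper_width: 15.0
gripper_force: 40.0
```

{"fn": "arm_command", "kwargs": {
  "motion": [
    {"offset":[0,-0.0026,-0.0023],"spin":0},
    {"offset":[0,-0.0028,-0.0021],"spin":0},
    {"offset":[0,-0.0029,-0.0019],"spin":0},
    {"offset":[0,-0.0031,-0.0017],"spin":0},
    {"offset":[0,-0.0032,-0.0015],"spin":0}
  ]
}}

```text
time_s: 28.2
ee_pos: [527.2, -157.9, 183.2]
ee_rot: [179.7, 0.0, -9.5]
force: [-8.4, -4.2, 1.2]
gripper_width: 15.4
gripper_force: 40.0
```

{"fn": "arm_command", "kwargs": {
  "motion": [
    {"offset":[0,-0.0033,-0.0013],"spin":0},
    {"offset":[0,-0.0033,-0.001],"spin":0},
    {"offset":[0,-0.0034,-0.0008],"spin":0},
    {"offset":[0,-0.0034,-0.0005],"spin":0}
  ]
}}

```text
time_s: 28.7
ee_pos: [529.4, -144.9, 187.3]
ee_rot: [179.7, 0.0, -9.5]
force: [-9.1, -4.4, 4.4]
gripper_width: 15.1
gripper_force: 40.0
```

```bash
python3 -c "
from h import *
rep()"
```

```text
xyz [-2.6 -7.8 49.8] r 50.4 q 8.9 Ft 5.1 Fr 5.3 Fx -8.3 t 28.7
```

{"fn": "arm_command", "kwargs": {
  "motion": [
    {"offset":[-0.0005,-0.0035,-0.0008],"spin":0},
    {"offset":[-0.0005,-0.0035,-0.0006],"spin":0},
    {"offset":[0,-0.0035,0.0002],"spin":0},
    {"offset":[0,-0.0025,0.0002],"spin":0},
    {"offset":[0,0,0],"spin":0}
  ]
}}

```text
time_s: 29.32
ee_pos: [531.5, -131.7, 187.7]
ee_rot: [179.7, -0.1, -9.5]
force: [-6.0, -3.7, -0.0]
gripper_width: 15.1
gripper_force: 40.0
```

{"fn": "arm_command", "kwargs": {
  "motion": [
    {"offset":[0,0,0],"spin":0},
    {"offset":[0,0,0],"spin":0},
    {"offset":[0,0,0],"spin":0},
    {"offset":[0,0,0],"spin":0},
    {"offset":[0,0,0],"spin":0}
  ]
}}

```text
time_s: 29.95
ee_pos: [531.5, -131.7, 187.7]
ee_rot: [179.7, -0.1, -9.5]
force: [-4.9, -4.2, -0.4]
gripper_width: 15.0
gripper_force: 40.0
```

```bash
python3 -c "
from h import *
rep()
s,H,P,d=wrist('w6');print(s['qvel'].round(2))
m=mask(P,H,d,(-5,4),150,(420,600,-260,-40,60,240));p=P[m];print(len(p),np.percentile(p,[2,50,98],axis=0).round(1)); print(((np.median(p,0)-C)@ey).round(1))
im,dd=env.grab_frame('scene');cv2.imwrite('pics/s6.png',im[100:340])"
```

```text
xyz [-2.6  5.6 50.2] r 50.5 q -6.3 Ft 4.9 Fr -1.0 Fx -4.1 t 29.95
[ 0.03 -0.11  0.08  0.03 -0.05  0.08]
2770 [[ 504.3 -142.9  192.2]
 [ 544.8 -134.   197.1]
 [ 565.4 -124.1  199.1]]
5.5
```

View pics/s6.png

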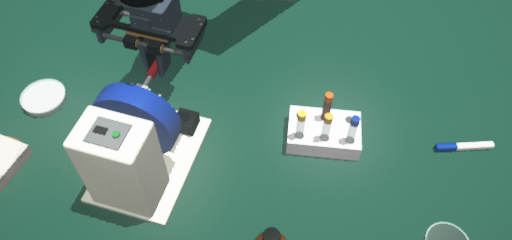

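```bash
python3 -c "
from h import *
print(env.job_done())"
```

```text
the job is handed in; nothing more can be done
None
```

The job is handed in at about 30 s of the 72 s: the amber tube stands fully home in the rack's middle front hole, and the wheel is held motionless by its handle at q ≈ -6°, about 2° from where the force fit puts the heavy side at the very bottom (q ≈ -5°).

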